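# Put the reagent bottles back in their hazard-class racks

### The job

The tests are finished: put the five small reagent bottles left about the bench back into their racks, one standing upright in each empty well: the two red-capped acids in the red rack, the two blue-capped alkalis in the blue rack, and the loose amber solvent bottle in the yellow rack beside the amber bottle already there. Keep the bottles upright and set each one down rather than dropping it, and do not disturb the small conical flask or the amber bottle that is already in its rack.

Things in the scene. Friction and masses are not known exactly. Their poses are not given: they have to be found in the camera images.
- acid_a_mid (a point): Loose acid bottle, clear glass with a RED cap and a white label, 82 mm high on a 48 mm diameter body, straight-sided from the base to 56 mm up, with a ribbed screw cap 40 mm across from 62 to 82 mm up; weighs 60 to 170 g. The point is on its axis half-way up, 41 mm above its base; z is its upright axis, its yaw means nothing.
- acid_b_mid (a point): The other loose acid bottle, clear glass with a RED cap and a white label, 82 mm high on a 48 mm diameter body, straight-sided from the base to 56 mm up, with a ribbed screw cap 40 mm across from 62 to 82 mm up; weighs 60 to 170 g. The point is on its axis half-way up, 41 mm above its base; z is its upright axis, its yaw means nothing.
- alkali_a_mid (a point): Loose alkali bottle, white plastic with a BLUE cap, 82 mm high on a 48 mm diameter body, straight-sided from the base to 56 mm up, with a ribbed screw cap 40 mm across from 62 to 82 mm up; weighs 60 to 170 g. The point is on its axis half-way up, 41 mm above its base; z is its upright axis, its yaw means nothing.
- alkali_b_mid (a point): The other loose alkali bottle, white plastic with a BLUE cap, 82 mm high on a 48 mm diameter body, straight-sided from the base to 56 mm up, with a ribbed screw cap 40 mm across from 62 to 82 mm up; weighs 60 to 170 g. The point is on its axis half-way up, 41 mm above its base; z is its upright axis, its yaw means nothing.
- solvent_mid (a point): Loose solvent bottle, AMBER glass with a BLACK cap and a white label, standing on the bench among the others, 82 mm high on a 48 mm diameter body, straight-sided from the base to 56 mm up, with a ribbed screw cap 40 mm across from 62 to 82 mm up; weighs 60 to 170 g. The point is on its axis half-way up, 41 mm above its base; z is its upright axis, its yaw means nothing.
- red_rack: Red injection-moulded plastic bottle rack, a low block fixed to the bench, 100 mm (x) by 210 mm (y) and 18 mm high. Two round wells, one for each bottle, 72 mm in diameter and 14 mm deep (floor 4 mm above the bench), have their centres at y = -50 mm and y = +50 mm. Origin: centre of its underside, on the bench; z up. Both wells are empty; for the two red-capped acids.
- blue_rack: Blue injection-moulded plastic bottle rack, a low block fixed to the bench, 100 mm (x) by 210 mm (y) and 18 mm high. Two round wells, one for each bottle, 72 mm in diameter and 14 mm deep (floor 4 mm above the bench), have their centres at y = -50 mm and y = +50 mm. Origin: centre of its underside, on the bench; z up. Both wells are empty; for the two blue-capped alkalis.
- yellow_rack: Yellow injection-moulded plastic bottle rack, a low block fixed to the bench, 100 mm (x) by 210 mm (y) and 18 mm high. Two round wells, one for each bottle, 72 mm in diameter and 14 mm deep (floor 4 mm above the bench), have their centres at y = -50 mm and y = +50 mm. Origin: centre of its underside, on the bench; z up. One well already holds an amber bottle; the other is empty and is for the loose amber bottle.
- solvent_kept_mid (a point): The amber bottle with a black cap that already stands in one well of the yellow rack, the same make as the loose one; not to be disturbed. The point is on its axis half-way up, 41 mm above its base.
- flask_mid (a point): Small clear-glass conical flask with a green stopper, standing loose on the bench among the bottles; not to be disturbed. 51 mm in diameter at the base, narrowing to a 28 mm lip, 97 mm high with its stopper. The point is on its axis half-way up, 48 mm above its base.

How it is judged (in metres and radians):
At the end, for the whole second after the job is handed in: Each bottle stands at rest in a well of its colour's rack: axis within 16 mm of the well's centre along both rack axes, on the well's floor (-6, +7 mm), upright within 0.1 rad. The flask and the amber bottle already racked are within 15 mm of their starts and upright within 0.1 rad (x of acid_a_mid in the frame of red_rack between -0.016 and 0.016 m and (y of acid_a_mid in the frame of red_rack between -0.066 and -0.034 m or y of acid_a_mid in the frame of red_rack between 0.034 and 0.066 m) and z of acid_a_mid in the frame of red_rack between 0.038 and 0.051 m and angle between each of acid_a_mid, acid_b_mid, alkali_a_mid, alkali_b_mid, solvent_mid, solvent_kept_mid, flask_mid's own z axis and vertical below 0.1 rad and linear speed of each of acid_a, acid_b, alkali_a, alkali_b, solvent, solvent_kept below 0.02 m/s and x of acid_b_mid in the frame of red_rack between -0.016 and 0.016 m and (y of acid_b_mid in the frame of red_rack between -0.066 and -0.034 m or y of acid_b_mid in the frame of red_rack between 0.034 and 0.066 m) and z of acid_b_mid in the frame of red_rack between 0.038 and 0.051 m and x of alkali_a_mid in the frame of blue_rack between -0.016 and 0.016 m and (y of alkali_a_mid in the frame of blue_rack between -0.066 and -0.034 m or y of alkali_a_mid in the frame of blue_rack between 0.034 and 0.066 m) and z of alkali_a_mid in the frame of blue_rack between 0.038 and 0.051 m and x of alkali_b_mid in the frame of blue_rack between -0.016 and 0.016 m and (y of alkali_b_mid in the frame of blue_rack between -0.066 and -0.034 m or y of alkali_b_mid in the frame of blue_rack between 0.034 and 0.066 m) and z of alkali_b_mid in the frame of blue_rack between 0.038 and 0.051 m and x of solvent_mid in the frame of yellow_rack between -0.016 and 0.016 m and (y of solvent_mid in the frame of yellow_rack between -0.066 and -0.034 m or y of solvent_mid in the frame of yellow_rack between 0.034 and 0.066 m) and z of solvent_mid in the frame of yellow_rack between 0.038 and 0.051 m and x of solvent_kept_mid in the frame of yellow_rack between -0.016 and 0.016 m and (y of solvent_kept_mid in the frame of yellow_rack between -0.066 and -0.034 m or y of solvent_kept_mid in the frame of yellow_rack between 0.034 and 0.066 m) and z of solvent_kept_mid in the frame of yellow_rack between 0.038 and 0.051 m and distance of each of solvent_kept_mid, flask_mid from where it was at the start of the episode below 0.015 m); the robot touches nothing.
It fails at once if a bottle is tipped more than 0.6 rad from upright (angle between any of acid_a_mid, acid_b_mid, alkali_a_mid, alkali_b_mid, solvent_mid's own z axis and vertical above 0.6 rad).
It fails at once if a bottle is dropped or thrown: it moves faster than 0.6 m/s while the fingers do not hold it (a fall of about 20 mm) ((linear speed of acid_a above 0.6 m/s and contact force between the fingers and acid_a below 0.05 N) or (linear speed of acid_b above 0.6 m/s and contact force between the fingers and acid_b below 0.05 N) or (linear speed of alkali_a above 0.6 m/s and contact force between the fingers and alkali_a below 0.05 N) or (linear speed of alkali_b above 0.6 m/s and contact force between the fingers and alkali_b below 0.05 N) or (linear speed of solvent above 0.6 m/s and contact force between the fingers and solvent below 0.05 N)).
It fails at once if the flask is disturbed: moved more than 15 mm or tipped more than 0.3 rad (distance of flask_mid from where it was at the start of the episode above 0.015 m or angle between flask_mid's own z axis and vertical above 0.3 rad).
It fails at once if the amber bottle already in the yellow rack is disturbed: moved more than 15 mm or tipped more than 0.3 rad (distance of solvent_kept_mid from where it was at the start of the episode above 0.015 m or angle between solvent_kept_mid's own z axis and vertical above 0.3 rad).
It also fails if it takes over 122 s, if anything falls off the work surface, if the arm or the gripper's body presses on something with over 40 N, if the wrist force passes 120 N, or if a joint passes its speed limit or range.

### The arm

A 6-joint arm with a two-finger parallel gripper is mounted at the origin on the work surface. World frame = base frame: x ahead of the robot, y to its left, z up, the work surface at z = 0. Lengths are in m, angles in degrees, forces in N, time in s.
With the tool pointing down it reaches from about 0.35 to 0.875 m from the base axis. Payload 4.2 kg.
Tool frame: the origin (TCP) lies where the fingers leave the gripper's body, on its centre line; the fingertips stand 70 mm ahead of it and the grasp point (between the pads) lies 51 mm ahead of it; z points along the fingers, y is the direction in which the jaws open and shut (so a half turn about z gives the same grasp; the last joint's range is limited). The gripper opens to 87 mm and grips with 3 to 60 N. Pads are 19 mm wide; open, the fingers measure 117 mm over their backs; the gripper's body (75 mm by 190 mm) begins 51 mm behind the grasp point.
Start: joints at [-59.611, 22.042, 0.453, 0, -68.411, -14.817], TCP at [0.168, -0.602, 0.292] pointing down, gripper open.
Joint ranges: [-179.83, 179.83], [-69.29, 118.12], [-61.27, 80.66], [-181.25, 117.63], [-171.15, -9.14], [-177.46, 177.46]. Speed limits (degrees/s): [159.86, 159.86, 180, 180, 180, 180].

### API

Orientations are given as a 3x3 rotation matrix whose columns are the frame's x, y, z axes.
In Python, from station import sense, capture, camera_model, finish_job gives the robot as it stands.
- The arm moves only by the shell command python3 -m inch 'ROWS'. ROWS is JSON, a list of rows, each an object with "hand": the closure, from 0 (fully open) to 1 (shut); "slide": the shift along the world's x, y, z in cm, a list of three; "yaw": the turn about the world's z in rad. A call has 1 to 10 rows; each row is the pose to reach, as a shift and turn from the pose commanded when the call began; what a row does not reach only later rows make up. A row lasts 1/8 s, in which the tool goes at most 62.5 mm and 10.7 degrees, less where a joint would pass 70% of its speed; a pose out of reach is approached as far as the arm can. A call with a gripper value outside its range is refused whole. The fingers move at their own pace and stop on an object; the grip force is fixed at half the most. Time passes only in rows, so rows that repeat a pose let the fingers close. It gives the time, the measured TCP pose, the force and the opening at its end, in the units of the state.
- sense(): the state, without advancing time (a new reading comes with each control period).
- capture(name): name is "scene" or "top" or "wrist"; returns the picture (384x512x3 uint8, blue, green, red); there is no depth.
- camera_model(name): a dict with "mtx" (3x3 intrinsics, pixels), "k1" (the pictures are not rectified: a ray, as slopes to the right and down, at radius r is drawn at 1 + k1 r^2 times it, then the intrinsics apply), "xyz" and "orientation" of the camera in the world; the wrist camera has in their place "tool_from_camera" (4x4, takes a point from camera to tool coordinates, whose origin is the TCP and whose axes are the flange's). Camera axes: x right, y up, looking along -z (the intrinsics and any distortion apply to the point x, -y, -z); pixel columns grow to the right and rows downward; lengths in m; the calibration is good to about 2 mm. A picture is of the moment at which its call begins: read the wrist's pose just before it. camera_model takes no time and is no camera call.
- finish_job(): hands the job in, once; it reports no verdict.
The state is a dict: "time_s": time; "joints": joint angles; "joint_velocities": joint speeds; "effort": joint torques, N m; "tcp_pos": TCP position; "ee_rot": TCP orientation; "wrist_force": force on the tool from outside, world axes, zero at the start; "moment": the same for the moment, N m; "gripper_width": opening from 0.0 (shut) to 1.0 (fully open).
Only numpy, scipy, OpenCV 4.12 (cv2) and the standard library are available. Lean on these libraries where they do the work, as an engineer would, in place of code of your own. Each camera call takes 0.05 s, during which the arm holds its last target. There are 200 camera calls.

## Working session

There is one attempt and no reset: what is moved stays moved. The work goes in short steps, Python scripts to look and compute and a shell command to move; the robot and the scene stay as the last step left them, time stands still between calls to the robot, and variables do not carry over. Pictures are saved under pics/ and viewed, about 12 in all and at most 16, crops included, and the job is handed in when it is done.

```bash
mkdir -p pics; python3 - <<'E'
from station import *
import cv2,json
for n in("scene","top"):
    cv2.imwrite(f"pics/{n}0.png",capture(n)); print(n,camera_model(n))
print(camera_model("wrist"));s=sense();print(s)
E
```

```text
scene {'mtx': array([[481.7440832 ,   0.        , 259.91359089],
       [  0.        , 481.7440832 , 191.91377085],
       [  0.        ,   0.        ,   1.        ]]), 'k1': -0.1391839944177533, 'xyz': array([1.73346642, 0.2643869 , 0.87249482]), 'orientation': array([[-0.20434077, -0.5465618 ,  0.81210532],
       [ 0.9786858 , -0.13141399,  0.15781148],
       [ 0.02046828,  0.82704327,  0.5617655 ]])}
top {'mtx': array([[351.61303789,   0.        , 258.92408689],
       [  0.        , 351.61303789, 193.85555804],
       [  0.        ,   0.        ,   1.        ]]), 'k1': 0.0033831094655381107, 'xyz': array([0.35627489, 0.02748891, 1.17615291]), 'orientation': array([[ 0.02055481,  0.98567333, -0.16740844],
       [-0.99977304,  0.01932626, -0.00896468],
       [-0.00560087,  0.16755471,  0.98584687]])}
{'mtx': array([[338.93246574,   0.        , 262.46419414],
       [  0.        , 338.93246574, 186.16541872],
       [  0.        ,   0.        ,   1.        ]]), 'k1': -0.08860893498595994, 'tool_from_camera': array([[-2.15443962e-03,  9.64257805e-01,  2.64957060e-01,
         7.2
[... 365 characters left out ...]
5e-02,
       -6.84111619e+01, -1.48168906e+01]), 'joint_velocities': array([-0.03908018, -0.13406685,  0.15855299,  0.0448612 ,  0.0648023 ,
        0.03790323]), 'effort': array([-5.37794804e-04, -3.91689742e+01,  1.87934840e+01,  4.23192054e+00,
        1.34771259e-02, -7.48145976e-05]), 'tcp_pos': array([ 0.16769507, -0.60166307,  0.29127441]), 'ee_rot': array([[-9.63335493e-01, -2.68298964e-01, -6.28086398e-04],
       [-2.68299678e-01,  9.63333718e-01,  1.85237386e-03],
       [ 1.08066817e-04,  1.95297286e-03, -9.99998087e-01]]), 'wrist_force': array([-0.23529139,  0.25140182, -0.70785975]), 'moment': array([-0.0098086 , -0.02412778, -0.01423003]), 'gripper_width': 1.0023087910827875}
```

View pics/top0.png

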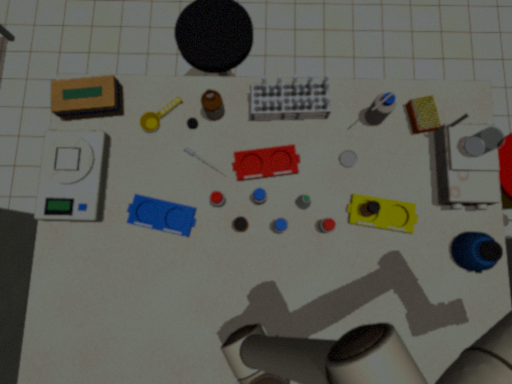

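View pics/scene0.png

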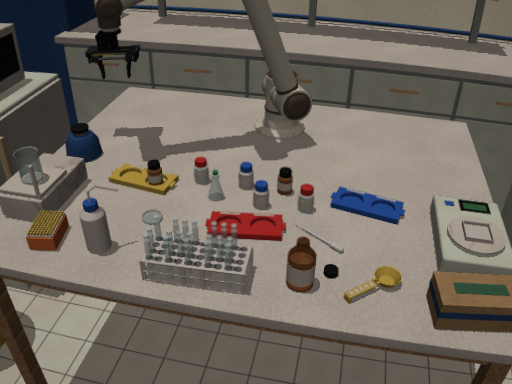

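```bash
cat > h.py <<'E'
from station import *
import numpy as np,cv2
def rays(n,uv,s=None):
    m=camera_model(n);K=m["mtx"]
    if n=="wrist":
        T=m["tool_from_camera"];R=s["ee_rot"]@T[:3,:3];p=s["tcp_pos"]+s["ee_rot"]@T[:3,3]
    else: R,p=m["orientation"],m["xyz"]
    uv=np.array(uv,float).reshape(-1,1,2)
    x=cv2.undistortPoints(uv,K,np.array([m["k1"],0,0,0.])).reshape(-1,2)
    d=np.c_[x[:,0],-x[:,1],-np.ones(len(x))]@R.T
    return p,d
def toz(n,uv,z,s=None):
    p,d=rays(n,uv,s); return p+d*((z-p[2])/d[:,2])[:,None]
def comps(mask,amin):
    k,l,st,c=cv2.connectedComponentsWithStats(mask.astype(np.uint8))
    return [(i,st[i],c[i],l) for i in range(1,k) if st[i][4]>=amin]
E
python3 - <<'E'
from h import *
im=capture("top");h=cv2.cvtColor(im,cv2.COLOR_BGR2HSV);H,S,V=[h[...,i].astype(int) for i in range(3)]
M={"red":((H<8)|(H>172))&(S>150)&(V>60),"blue":(H>100)&(H<125)&(S>130)&(V>60),"yel":(H>22)&(H<35)&(S>150)&(V>90),"green":(H>40)&(H<90)&(S>80)&(V>40),"black":(V<60)}
for n,m in M.items():
    m=m.copy();m[:130]=0;m[245:]=0;m[:,:120]=0;m[:,425:]=0
    for i,st,c,l in comps(m,25):
        big=st[4]>500
        pts=np.argwhere(l==i)[:,::-1]
        if big:
            q=toz("top",pts,0.018)[:,:2].astype(np.float32);r=cv2.minAreaRect(q);print(n,st,np.round(r[0],4),np.round(r[1],4),r[2])
        else:
            b=toz("top",[c,(st[0]+st[2]/2-.5,st[1]+st[3]/2-.5)],0.082);print(n,st,np.round(b[:,:2],4).tolist())
cr=im[140:250,120:425];cv2.imwrite("pics/c1.png",np.clip(cv2.resize(cr,None,fx=2.6,fy=2.6,interpolation=2).astype(float)*1.6,0,255))
E
```

```text
red [ 233  145   67   35 1623] [0.663 0.017] [0.0983 0.2264] 8.465784072875977
red [211 192  11  11 102] [[0.5295, 0.1724], [0.5294, 0.1726]]
red [323 219  12  11 105] [[0.4512, -0.1811], [0.4513, -0.1807]]
blue [254 189  11  11 103] [[0.5417, 0.037], [0.5416, 0.0372]]
blue [ 127  195   69   41 1769] [0.4761 0.3602] [0.2275 0.0963] 78.33528137207031
blue [275 219  12  12 111] [[0.4477, -0.0312], [0.4468, -0.0316]]
yel [ 347  194   70   39 1379] [ 0.4969 -0.3687] [0.2281 0.0983] 81.81893157958984
black [412 130  13   4  33] [[0.7584, -0.4709], [0.7573, -0.4742]]
black [296 197  12  11  62] [[0.5178, -0.0938], [0.5187, -0.0968]]
black [360 201  20  16 236] [[0.5036, -0.3096], [0.5024, -0.3093]]
black [233 217  14  14 159] [[0.4466, 0.0949], [0.4473, 0.096]]
black [318 221   5  11  29] [[0.4428, -0.1529], [0.4446, -0.1542]][ WARN:0@1.327] global loadsave.cpp:1063 imwrite_ Unsupported depth image for selected encoder is fallbacked to CV_8U.
```

View pics/c1.png

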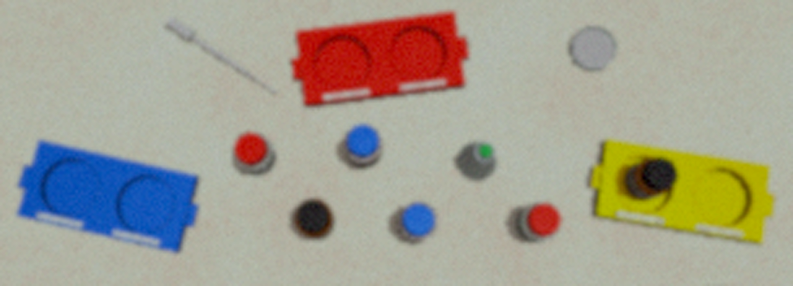

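Top view: acids at (217,198) and (327,225), alkalis at (259,195) and (280,225), solvent at (240,223), flask at (304,201); the yellow rack's right-hand well is the free one. I'll hover over the acid at (0.451, -0.181) with the jaws along x.

```bash
python3 -m inch '[{"hand":0,"slide":[28.3,42.1,-2],"yaw":1.3},{"hand":0,"slide":[28.3,42.1,-2],"yaw":1.3},{"hand":0,"slide":[28.3,42.1,-2],"yaw":1.3},{"hand":0,"slide":[28.3,42.1,-2],"yaw":1.3},{"hand":0,"slide":[28.3,42.1,-2],"yaw":1.3},{"hand":0,"slide":[28.3,42.1,-2],"yaw":1.3},{"hand":0,"slide":[28.3,42.1,-2],"yaw":1.3},{"hand":0,"slide":[28.3,42.1,-2],"yaw":1.3},{"hand":0,"slide":[28.3,42.1,-2],"yaw":1.3},{"hand":0,"slide":[28.3,42.1,-2],"yaw":1.3}]'
cat > w.py <<'E'
from h import *
import sys
s=sense();im=capture("wrist");print(s["tcp_pos"].round(4),s["ee_rot"].round(3).tolist(),s["joints"].round(0),s["time_s"])
h=cv2.cvtColor(im,cv2.COLOR_BGR2HSV);H,S,V=[h[...,i].astype(int) for i in range(3)]
M={"red":((H<8)|(H>172))&(S>150)&(V>60),"blue":(H>100)&(H<125)&(S>130)&(V>60),"black":V<45,"green":(H>40)&(H<90)&(S>80)&(V>40),"yel":(H>22)&(H<35)&(S>150)&(V>90)}
for n,m in M.items():
    for i,st,c,l in comps(m,150):
        if c[1]>370: continue
        print(n,st,[toz("wrist",[(st[0]+st[2]/2-.5,st[1]+st[3]/2-.5)],z,s)[0,:2].round(4).tolist() for z in (.018,.082)])
cv2.imwrite(f"pics/{sys.argv[1]}.png",im)
E
python3 w.py w1
```

```text
time_s: 1.4
tcp_pos: [0.4507, -0.1806, 0.2719]
ee_rot: [[0.002, -1.0, -0.001], [-1.0, -0.002, 0.0], [-0.0, 0.001, -1.0]]
wrist_force: [0.2, -0.6, -0.1]
gripper_width: 1.001
[ 0.4507 -0.1806  0.2719] [[0.002, -1.0, -0.001], [-1.0, -0.002, 0.0], [-0.0, 0.001, -1.0]] [ -3.   9. -20.  -0. -60.   3.] 1.4
red [ 239  150   45   48 1619] [[0.4522, -0.1708], [0.4519, -0.1858]]
red [ 96 234  20  18 255] [[0.6289, -0.0907], [0.5959, -0.1205]]
blue [246 297  37  16 441] [[0.4488, -0.0116], [0.4492, -0.056]]
black [163   0  52  31 570] [[0.5212, -0.3262], [0.5082, -0.3125]]
black [    0   218   512   166 46729] [[0.4588, -0.0172], [0.4574, -0.0606]]
black [362 283  15  26 223] [[0.3243, -0.0226], [0.3477, -0.065]]
yel [ 151    0  111   91 5661] [[0.5052, -0.2984], [0.4951, -0.2898]]
```

View pics/w1.png

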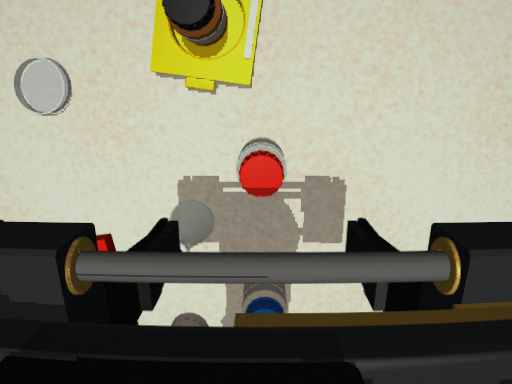

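Bottle's cap at (262,174) lies centred under the open jaws (0.452,-0.183), the flask at (190,220) is clear. Descend, grip.

```bash
python3 -m inch '[{"hand":0,"slide":[0.1,-0.2,-5],"yaw":0},{"hand":0,"slide":[0.1,-0.2,-10],"yaw":0},{"hand":0,"slide":[0.1,-0.2,-14],"yaw":0},{"hand":0,"slide":[0.1,-0.2,-17.1],"yaw":0},{"hand":0,"slide":[0.1,-0.2,-17.1],"yaw":0},{"hand":1,"slide":[0.1,-0.2,-17.1],"yaw":0},{"hand":1,"slide":[0.1,-0.2,-17.1],"yaw":0},{"hand":1,"slide":[0.1,-0.2,-17.1],"yaw":0},{"hand":1,"slide":[0.1,-0.2,-17.1],"yaw":0},{"hand":1,"slide":[0.1,-0.2,-17.1],"yaw":0}]'
```

```text
time_s: 2.7
tcp_pos: [0.452, -0.183, 0.1016]
ee_rot: [[0.001, -1.0, 0.001], [-1.0, -0.001, -0.0], [0.0, -0.001, -1.0]]
wrist_force: [-0.3, 0.5, 1.4]
gripper_width: 0.547
```

```bash
python3 -m inch '[{"hand":1,"slide":[0,0,4],"yaw":0},{"hand":1,"slide":[0,0,9],"yaw":0},{"hand":1,"slide":[0,0,13.5],"yaw":0},{"hand":1,"slide":[5,3.4,13.5],"yaw":0},{"hand":1,"slide":[10,6.9,13.5],"yaw":0},{"hand":1,"slide":[15,10.3,13.5],"yaw":0},{"hand":1,"slide":[19,13,13.5],"yaw":0},{"hand":1,"slide":[21.8,15,13.5],"yaw":0},{"hand":1,"slide":[21.8,15,13.5],"yaw":0},{"hand":1,"slide":[21.8,15,13.5],"yaw":0}]'; python3 w.py w2
```

```text
time_s: 3.95
tcp_pos: [0.6691, -0.0331, 0.2354]
ee_rot: [[0.001, -1.0, -0.002], [-1.0, -0.001, -0.0], [0.0, 0.002, -1.0]]
wrist_force: [0.5, -0.1, -1.1]
gripper_width: 0.542
[ 0.6691 -0.0331  0.2354] [[0.001, -1.0, -0.002], [-1.0, -0.001, -0.0], [0.0, 0.002, -1.0]] [ 11.  29.   3.  -0. -64. -11.] 3.95
red [ 197  100  122  124 8496] [[0.6733, -0.0433], [0.6725, -0.0559]]
red [ 220  222   86   31 1946] [[0.6688, 0.0326], [0.6688, 0.0043]]
red [ 214  283  109   30 2883] [[0.6631, 0.1018], [0.6643, 0.0592]]
blue [498 167  14  41 400] [[0.4271, -0.0183], [0.4771, -0.0361]]
black [174 218  43  35 834] [[0.7356, 0.0305], [0.7219, 0.0026]]
black [310 219  42  34 823] [[0.6013, 0.0313], [0.6153, 0.0033]]
black [  0 220  19  30 253] [[0.9341, 0.0325], [0.8793, 0.0042]]
black [    0   223   512   161 39925] [[0.6763, 0.1086], [0.6748, 0.0646]]
green [445  76  29  24 583] [[0.4894, -0.1125], [0.5266, -0.1108]]
```

View pics/w2.png

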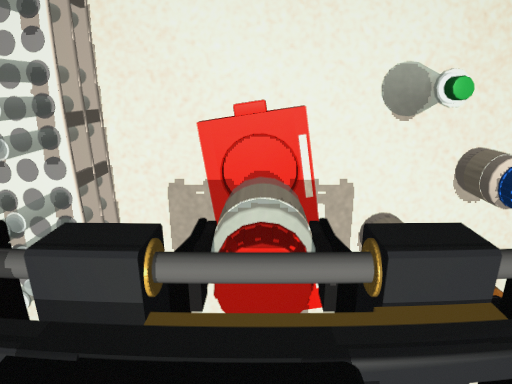

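```bash
python3 - <<'E'
from h import *
s=sense()
print(toz("wrist",[(198,121),(306,106),(260,135),(222,170),(298,170)],.018,s)[:,:2].round(4).tolist())
print([toz("wrist",[(97,120),(52,20)],z,s)[:,:2].round(3).tolist() for z in(0,.03,.06,.09)])
E
```

```text
[[0.7271, -0.0811], [0.6296, -0.0942], [0.6709, -0.0682], [0.7067, -0.0356], [0.6355, -0.0354]]
[[[0.83, -0.082], [0.866, -0.177]], [[0.815, -0.084], [0.848, -0.17]], [[0.801, -0.086], [0.83, -0.163]], [[0.786, -0.088], [0.812, -0.157]]]
```

```bash
python3 -m inch '[{"hand":1,"slide":[0.1,0,-4],"yaw":0},{"hand":1,"slide":[0.1,0,-8],"yaw":0},{"hand":1,"slide":[0.1,0,-10.5],"yaw":0},{"hand":1,"slide":[0.1,0,-12],"yaw":0},{"hand":1,"slide":[0.1,0,-12.6],"yaw":0},{"hand":1,"slide":[0.1,0,-12.8],"yaw":0},{"hand":1,"slide":[0.1,0,-12.9],"yaw":0},{"hand":1,"slide":[0.1,0,-12.9],"yaw":0}]'
```

```text
time_s: 5.0
tcp_pos: [0.6712, -0.033, 0.1081]
ee_rot: [[0.001, -1.0, 0.001], [-1.0, -0.001, 0.0], [-0.0, -0.001, -1.0]]
wrist_force: [-0.4, 0.4, -0.5]
gripper_width: 0.546
```

```bash
python3 -m inch '[{"hand":1,"slide":[0,0,-0.2],"yaw":0},{"hand":1,"slide":[0,0,-0.3],"yaw":0},{"hand":1,"slide":[0,0,-0.3],"yaw":0}]'; python3 -m inch '[{"hand":0.1,"slide":[0,0,0],"yaw":0},{"hand":0.1,"slide":[0,0,0],"yaw":0},{"hand":0.1,"slide":[0,0,0],"yaw":0},{"hand":0,"slide":[0,0,3],"yaw":0},{"hand":0,"slide":[0,0,8],"yaw":0},{"hand":0,"slide":[0,0,13],"yaw":0},{"hand":0,"slide":[0,0,13],"yaw":0}]';python3 w.py w3
```

```text
time_s: 5.38
tcp_pos: [0.6712, -0.0329, 0.1057]
ee_rot: [[0.001, -1.0, 0.001], [-1.0, -0.001, -0.0], [0.0, -0.001, -1.0]]
wrist_force: [-1.7, 1.4, 4.3]
gripper_width: 0.54
time_s: 6.25
tcp_pos: [0.673, -0.033, 0.2399]
ee_rot: [[0.002, -1.0, 0.011], [-1.0, -0.002, 0.001], [-0.001, -0.011, -1.0]]
wrist_force: [-0.4, -0.2, 0.1]
gripper_width: 0.998
[ 0.673  -0.033   0.2399] [[0.002, -1.0, 0.011], [-1.0, -0.002, 0.001], [-0.001, -0.011, -1.0]] [ 11.  29.   3.   0. -64. -11.] 6.25
red [  205   100   123   153 13332] [[0.6722, -0.0281], [0.6722, -0.0436]]
red [ 237  283   96   30 2481] [[0.6522, 0.1051], [0.6562, 0.0624]]
blue [503 171   9  34 204] [[0.43, -0.0173], [0.4793, -0.035]]
blue [395 240  33  12 288] [[0.5233, 0.0447], [0.5536, 0.0143]]
black [ 126  219   55   34 1122] [[0.7869, 0.0343], [0.7635, 0.0061]]
black [ 345  219   62   34 1149] [[0.5616, 0.0333], [0.5841, 0.0053]]
black [    0   220   512   164 33581] [[0.6831, 0.1103], [0.6808, 0.0665]]
black [ 385  222  127   90 4099] [[0.4793, 0.0696], [0.5186, 0.0342]]
black [362 283  15  26 218] [[0.5615, 0.1032], [0.584, 0.0609]]
green [450  76  30  24 583] [[0.4897, -0.1126], [0.5269, -0.1109]]
```

View pics/w3.png

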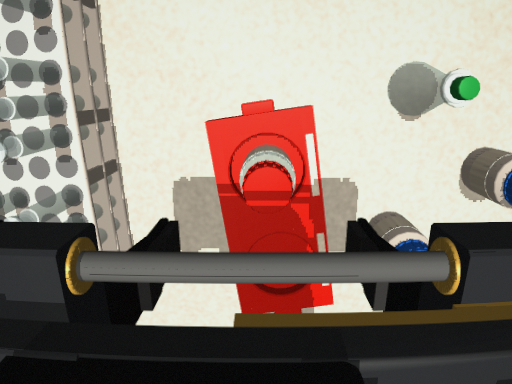

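First acid stands centred in its well, (268,170). Next: the other acid at (0.5295, 0.1725).

```bash
python3 -m inch '[{"hand":0,"slide":[-3.5,5,0],"yaw":0},{"hand":0,"slide":[-7,10,0],"yaw":0},{"hand":0,"slide":[-10.5,15,0],"yaw":0},{"hand":0,"slide":[-14.2,20.5,0],"yaw":0},{"hand":0,"slide":[-14.2,20.5,0],"yaw":0},{"hand":0,"slide":[-14.2,20.5,0],"yaw":0}]';python3 w.py w4
```

```text
time_s: 7.05
tcp_pos: [0.5284, 0.1721, 0.2332]
ee_rot: [[0.002, -1.0, -0.002], [-1.0, -0.002, -0.001], [0.001, 0.002, -1.0]]
wrist_force: [1.0, 0.3, 0.0]
gripper_width: 1.004
[0.5284 0.1721 0.2332] [[0.002, -1.0, -0.002], [-1.0, -0.002, -0.001], [0.001, 0.002, -1.0]] [ 35.  18. -14.  -0. -58. -35.] 7.05
red [   50     0   137   131 13246] [[0.6552, 0.0743], [0.6288, 0.0798]]
red [ 233  164   52   53 2126] [[0.5319, 0.1885], [0.5312, 0.1703]]
blue [ 213    0   56   32 1424] [[0.5466, 0.0354], [0.5428, 0.0491]]
blue [284 242  62  11 447] [[0.4764, 0.2475], [0.4873, 0.217]]
blue [ 268  283   96   30 2601] [[0.4727, 0.3056], [0.4843, 0.263]]
black [ 341   60   58   55 1393] [[0.4334, 0.0939], [0.4532, 0.0954]]
black [ 121  218   60   35 1129] [[0.639, 0.2349], [0.616, 0.207]]
black [ 345  218   72   36 1140] [[0.411, 0.2356], [0.4354, 0.2076]]
black [    0   220   512   164 33709] [[0.5355, 0.3101], [0.534, 0.2666]]
black [ 383  222  129   90 4244] [[0.3357, 0.2717], [0.3758, 0.2362]]
black [362 283  15  26 219] [[0.416, 0.3041], [0.4394, 0.2618]]
```

```bash
python3 -m inch '[{"hand":0,"slide":[0.1,0,-5],"yaw":0},{"hand":0,"slide":[0.1,0,-9.5],"yaw":0},{"hand":0,"slide":[0.1,0,-12],"yaw":0},{"hand":0,"slide":[0.1,0,-13.3],"yaw":0},{"hand":0,"slide":[0.1,0,-13.3],"yaw":0},{"hand":1,"slide":[0.1,0,-13.3],"yaw":0},{"hand":1,"slide":[0.1,0,-13.3],"yaw":0},{"hand":1,"slide":[0.1,0,-13.3],"yaw":0},{"hand":1,"slide":[0.1,0,-13.3],"yaw":0},{"hand":1,"slide":[0.1,0,-13.3],"yaw":0}]'
```

```text
time_s: 8.35
tcp_pos: [0.5301, 0.1722, 0.1016]
ee_rot: [[0.001, -1.0, 0.001], [-1.0, -0.001, 0.0], [-0.0, -0.001, -1.0]]
wrist_force: [0.6, 0.5, 1.5]
gripper_width: 0.55
```

```bash
python3 -m inch '[{"hand":1,"slide":[0,0,5],"yaw":0},{"hand":1,"slide":[0,0,10],"yaw":0},{"hand":1,"slide":[4.5,-3.8,10],"yaw":0},{"hand":1,"slide":[9,-7.6,10],"yaw":0},{"hand":1,"slide":[12.6,-10.6,10],"yaw":0},{"hand":1,"slide":[12.6,-10.6,10],"yaw":0},{"hand":1,"slide":[12.6,-10.6,6],"yaw":0},{"hand":1,"slide":[12.6,-10.6,3],"yaw":0},{"hand":1,"slide":[12.6,-10.6,2],"yaw":0},{"hand":1,"slide":[12.6,-10.6,2],"yaw":0}]'; python3 -m inch '[{"hand":1,"slide":[0,0,-1],"yaw":0},{"hand":1,"slide":[0,0,-1.4],"yaw":0},{"hand":1,"slide":[0,0,-1.5],"yaw":0},{"hand":1,"slide":[0,0,-1.6],"yaw":0},{"hand":1,"slide":[0,0,-1.6],"yaw":0},{"hand":1,"slide":[0,0,-1.6],"yaw":0}]'
```

```text
time_s: 9.6
tcp_pos: [0.6554, 0.0664, 0.121]
ee_rot: [[0.002, -1.0, -0.001], [-1.0, -0.002, -0.001], [0.001, 0.001, -1.0]]
wrist_force: [0.2, -0.9, -1.3]
gripper_width: 0.541
time_s: 10.35
tcp_pos: [0.656, 0.066, 0.1057]
ee_rot: [[0.001, -1.0, 0.001], [-1.0, -0.001, 0.0], [-0.0, -0.001, -1.0]]
wrist_force: [0.6, -0.3, -0.6]
gripper_width: 0.544
```

```bash
python3 -m inch '[{"hand":1,"slide":[0,0,-0.1],"yaw":0},{"hand":0.1,"slide":[0,0,-0.1],"yaw":0},{"hand":0.1,"slide":[0,0,-0.1],"yaw":0},{"hand":0.1,"slide":[0,0,-0.1],"yaw":0},{"hand":0,"slide":[0,0,4],"yaw":0},{"hand":0,"slide":[0,0,8.5],"yaw":0},{"hand":0,"slide":[0,0,13],"yaw":0},{"hand":0,"slide":[-5.7,-1.5,13],"yaw":0},{"hand":0,"slide":[-11.4,-2.9,13],"yaw":0},{"hand":0,"slide":[-11.4,-2.9,13],"yaw":0}]'; python3 -m inch '[{"hand":0,"slide":[0,0,0],"yaw":0}]'; python3 w.py w5
```

```text
time_s: 11.6
tcp_pos: [0.537, 0.0354, 0.2347]
ee_rot: [[0.0, -1.0, -0.004], [-1.0, -0.0, -0.001], [0.001, 0.004, -1.0]]
wrist_force: [0.9, 0.7, 0.2]
gripper_width: 1.0
time_s: 11.72
tcp_pos: [0.5425, 0.0371, 0.236]
ee_rot: [[0.001, -1.0, 0.002], [-1.0, -0.001, 0.0], [-0.0, -0.002, -1.0]]
wrist_force: [-0.3, 0.1, -0.2]
gripper_width: 1.001
[0.5425 0.0371 0.236 ] [[0.001, -1.0, 0.002], [-1.0, -0.001, 0.0], [-0.0, -0.002, -1.0]] [ 21.  17. -16.   0. -57. -21.] 11.725
red [   56    20   153   232 18627] [[0.6639, 0.0023], [0.6388, -0.0052]]
blue [ 361   71   58   55 2480] [[0.4286, -0.0314], [0.4521, -0.032]]
blue [ 236  161   52   52 2077] [[0.544, 0.0513], [0.5437, 0.0337]]
black [ 126  218   54   35 1126] [[0.6532, 0.1016], [0.6303, 0.0736]]
black [ 345  218   55   35 1271] [[0.4338, 0.1015], [0.4562, 0.0735]]
black [    0   221   512   163 33390] [[0.5506, 0.1782], [0.5489, 0.1344]]
black [ 383  222  129   90 4130] [[0.3494, 0.1384], [0.3892, 0.1028]]
black [362 283  15  26 214] [[0.4301, 0.1713], [0.4533, 0.1289]]
```

View pics/w5.png

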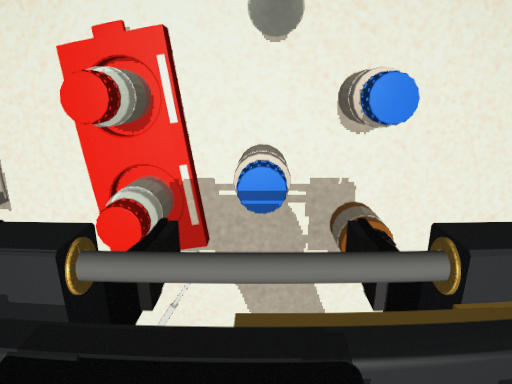

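```bash
python3 -m inch '[{"hand":0,"slide":[0.1,-0.1,-5],"yaw":0},{"hand":0,"slide":[0.1,-0.1,-9.5],"yaw":0},{"hand":0,"slide":[0.1,-0.1,-12],"yaw":0},{"hand":0,"slide":[0.1,-0.1,-13.4],"yaw":0},{"hand":0,"slide":[0.1,-0.1,-13.4],"yaw":0},{"hand":1,"slide":[0.1,-0.1,-13.4],"yaw":0},{"hand":1,"slide":[0.1,-0.1,-13.4],"yaw":0},{"hand":1,"slide":[0.1,-0.1,-13.4],"yaw":0},{"hand":1,"slide":[0.1,-0.1,-13.4],"yaw":0},{"hand":1,"slide":[0.1,-0.1,-13.4],"yaw":0}]'
```

```text
time_s: 13.02
tcp_pos: [0.5429, 0.036, 0.1015]
ee_rot: [[0.001, -1.0, 0.0], [-1.0, -0.001, 0.0], [-0.0, -0.001, -1.0]]
wrist_force: [-1.1, 0.4, 1.1]
gripper_width: 0.544
```

```bash
python3 -m inch '[{"hand":1,"slide":[0,0,5],"yaw":0},{"hand":1,"slide":[0,0,10],"yaw":0},{"hand":1,"slide":[-0.7,4.7,12],"yaw":0},{"hand":1,"slide":[-1.5,10,12],"yaw":0},{"hand":1,"slide":[-2.3,15.5,12],"yaw":0},{"hand":1,"slide":[-3.2,21,12],"yaw":0},{"hand":1,"slide":[-4,26.5,12],"yaw":0},{"hand":1,"slide":[-4.9,32,12],"yaw":0},{"hand":1,"slide":[-5.7,37.3,12],"yaw":0},{"hand":1,"slide":[-5.7,37.3,12],"yaw":0}]'; python3 -m inch '[{"hand":1,"slide":[0,0,0],"yaw":0},{"hand":1,"slide":[0,0,0],"yaw":0}]';python3 w.py w6
```

```text
time_s: 14.28
tcp_pos: [0.4847, 0.4123, 0.2203]
ee_rot: [[0.005, -1.0, -0.0], [-1.0, -0.005, 0.0], [-0.0, 0.0, -1.0]]
wrist_force: [-0.1, -0.7, -1.5]
gripper_width: 0.539
time_s: 14.52
tcp_pos: [0.486, 0.4077, 0.2212]
ee_rot: [[-0.0, -1.0, -0.0], [-1.0, 0.0, -0.001], [0.001, 0.0, -1.0]]
wrist_force: [-0.1, 0.0, 0.0]
gripper_width: 0.544
[0.486  0.4077 0.2212] [[-0.0, -1.0, -0.0], [-1.0, 0.0, -0.001], [0.001, 0.0, -1.0]] [ 55.  26.  -4.  -0. -60. -55.] 14.525
blue [  200     0   160   225 21814] [[0.4713, 0.3515], [0.4744, 0.3483]]
blue [ 221  225   84   28 1730] [[0.4861, 0.4686], [0.486, 0.44]]
blue [ 212  284  102   29 2682] [[0.4863, 0.5337], [0.4862, 0.491]]
black [156 218  61  37 861] [[0.5586, 0.4661], [0.5428, 0.438]]
black [309 219  60  34 855] [[0.4141, 0.4659], [0.4297, 0.4379]]
black [  0 221  19  31 263] [[0.7401, 0.4685], [0.685, 0.4399]]
black [    0   223   512   161 34588] [[0.4934, 0.5395], [0.4917, 0.4956]]
black [ 318  223  180   89 4785] [[0.3427, 0.5006], [0.3737, 0.4651]]
```

View pics/w6.png

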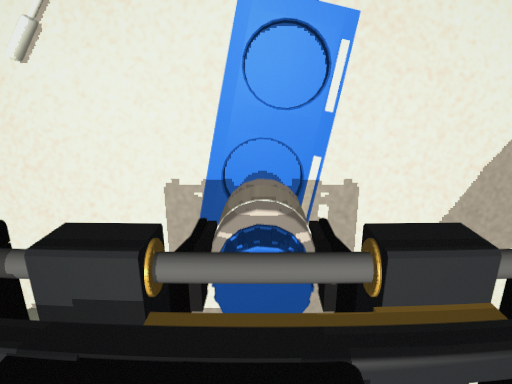

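```bash
python3 - <<'E'
from h import *
s=sense()
p=toz("wrist",[(243,64),(329,64),(287,20),(285,109),(222,176),(301,176),(262,138)],.018,s)[:,:2].round(4);print(p.tolist(),(p[0]+p[1])/2,(p[2]+p[3])/2)
E
```

```text
[[0.5021, 0.312], [0.4304, 0.3119], [0.4659, 0.2774], [0.4668, 0.3491], [0.5225, 0.4079], [0.4516, 0.408], [0.4865, 0.3739]] [0.46625 0.31195] [0.46635 0.31325]
```

```bash
python3 -m inch '[{"hand":1,"slide":[0.1,0.1,-4],"yaw":0},{"hand":1,"slide":[0.1,0.1,-8],"yaw":0},{"hand":1,"slide":[0.1,0.1,-10],"yaw":0},{"hand":1,"slide":[0.1,0.1,-11],"yaw":0},{"hand":1,"slide":[0.1,0.1,-11.4],"yaw":0},{"hand":1,"slide":[0.1,0.1,-11.6],"yaw":0},{"hand":1,"slide":[0.1,0.1,-11.6],"yaw":0},{"hand":1,"slide":[0.1,0.1,-11.6],"yaw":0}]'
```

```text
time_s: 15.58
tcp_pos: [0.487, 0.4102, 0.106]
ee_rot: [[0.001, -1.0, 0.001], [-1.0, -0.001, 0.001], [-0.001, -0.001, -1.0]]
wrist_force: [-0.7, 0.7, -0.9]
gripper_width: 0.542
```

```bash
python3 -m inch '[{"hand":1,"slide":[0,0,-0.1],"yaw":0},{"hand":0.1,"slide":[0,0,-0.1],"yaw":0},{"hand":0.1,"slide":[0,0,-0.1],"yaw":0},{"hand":0.1,"slide":[0,0,-0.1],"yaw":0},{"hand":0,"slide":[0,0,4],"yaw":0},{"hand":0,"slide":[0,0,8.5],"yaw":0},{"hand":0,"slide":[0,0,13],"yaw":0},{"hand":0,"slide":[-0.4,-5,13],"yaw":0},{"hand":0,"slide":[-0.9,-10.5,13],"yaw":0},{"hand":0,"slide":[-0.9,-10.5,13],"yaw":0}]'; python3 -m inch '[{"hand":0,"slide":[-0.5,-6,0],"yaw":0},{"hand":0,"slide":[-1,-12,0],"yaw":0},{"hand":0,"slide":[-1.5,-18,0],"yaw":0},{"hand":0,"slide":[-2,-24,0],"yaw":0},{"hand":0,"slide":[-2.5,-29,0],"yaw":0},{"hand":0,"slide":[-3,-33.7,0],"yaw":0},{"hand":0,"slide":[-3,-33.7,0],"yaw":0},{"hand":0,"slide":[-3,-33.7,0],"yaw":0}]'; python3 w.py w7
```

```text
time_s: 16.82
tcp_pos: [0.477, 0.3017, 0.2355]
ee_rot: [[-0.002, -1.0, -0.001], [-1.0, 0.002, -0.001], [0.001, 0.001, -1.0]]
wrist_force: [1.2, 0.3, 0.1]
gripper_width: 1.002
time_s: 17.82
tcp_pos: [0.4483, -0.0317, 0.2354]
ee_rot: [[0.001, -1.0, 0.001], [-1.0, -0.001, 0.0], [-0.0, -0.001, -1.0]]
wrist_force: [0.8, 0.5, 0.5]
gripper_width: 0.997
[ 0.4483 -0.0317  0.2354] [[0.001, -1.0, 0.001], [-1.0, -0.001, 0.0], [-0.0, -0.001, -1.0]] [ 17.   8. -28.   0. -54. -17.] 17.825
red [   0  102  115  149 7860] [[0.6487, -0.0286], [0.6072, -0.0439]]
blue [ 237  161   52   53 2097] [[0.4486, -0.0173], [0.4485, -0.035]]
black [    0   218   512   166 41400] [[0.4562, 0.1069], [0.4545, 0.0635]]
black [362 283  15  26 220] [[0.3359, 0.1021], [0.3591, 0.0597]]
black [242 300  39  13 384] [[0.4504, 0.1138], [0.4499, 0.069]]
green [127  71  28  25 561] [[0.5572, -0.1135], [0.5347, -0.1113]]
```

```bash
python3 -m inch '[{"hand":0,"slide":[0,-0.1,-5],"yaw":0},{"hand":0,"slide":[0,-0.1,-9.5],"yaw":0},{"hand":0,"slide":[0,-0.1,-12],"yaw":0},{"hand":0,"slide":[0,-0.1,-13.4],"yaw":0},{"hand":0,"slide":[0,-0.1,-13.4],"yaw":0},{"hand":1,"slide":[0,-0.1,-13.4],"yaw":0},{"hand":1,"slide":[0,-0.1,-13.4],"yaw":0},{"hand":1,"slide":[0,-0.1,-13.4],"yaw":0},{"hand":1,"slide":[0,-0.1,-13.4],"yaw":0},{"hand":1,"slide":[0,-0.1,-13.4],"yaw":0}]'
```

```text
time_s: 19.12
tcp_pos: [0.4479, -0.0331, 0.1015]
ee_rot: [[0.001, -1.0, 0.001], [-1.0, -0.001, 0.0], [-0.0, -0.001, -1.0]]
wrist_force: [-0.2, 0.4, 2.6]
gripper_width: 0.546
```

```bash
python3 -m inch '[{"hand":1,"slide":[0,0,5],"yaw":0},{"hand":1,"slide":[0,0,10],"yaw":0},{"hand":1,"slide":[0,0,13],"yaw":0},{"hand":1,"slide":[0.3,5.5,13],"yaw":0},{"hand":1,"slide":[0.6,11.5,13],"yaw":0},{"hand":1,"slide":[0.9,17.5,13],"yaw":0},{"hand":1,"slide":[1.2,23.5,13],"yaw":0},{"hand":1,"slide":[1.5,29.5,13],"yaw":0},{"hand":1,"slide":[1.8,34.5,13],"yaw":0},{"hand":1,"slide":[1.8,34.5,13],"yaw":0}]'; python3 -m inch '[{"hand":1,"slide":[0,0,0],"yaw":0},{"hand":1,"slide":[0,0,-4],"yaw":0},{"hand":1,"slide":[0,0,-8],"yaw":0},{"hand":1,"slide":[0,0,-11],"yaw":0},{"hand":1,"slide":[0,0,-12],"yaw":0},{"hand":1,"slide":[0,0,-12.4],"yaw":0},{"hand":1,"slide":[0,0,-12.6],"yaw":0},{"hand":1,"slide":[0,0,-12.6],"yaw":0},{"hand":1,"slide":[0,0,-12.6],"yaw":0}]'
```

```text
time_s: 20.38
tcp_pos: [0.4657, 0.315, 0.2304]
ee_rot: [[0.005, -1.0, -0.0], [-1.0, -0.005, -0.0], [0.0, 0.0, -1.0]]
wrist_force: [-0.7, -0.9, -0.9]
gripper_width: 0.538
time_s: 21.5
tcp_pos: [0.466, 0.3123, 0.106]
ee_rot: [[0.001, -1.0, 0.001], [-1.0, -0.001, 0.001], [-0.001, -0.001, -1.0]]
wrist_force: [0.2, 0.8, -0.5]
gripper_width: 0.542
```

Release and go to the solvent at (0.447, 0.0955).

```bash
python3 -m inch '[{"hand":1,"slide":[0,0,-0.1],"yaw":0},{"hand":0.1,"slide":[0,0,-0.1],"yaw":0},{"hand":0.1,"slide":[0,0,-0.1],"yaw":0},{"hand":0.1,"slide":[0,0,-0.1],"yaw":0},{"hand":0,"slide":[0,0,4],"yaw":0},{"hand":0,"slide":[0,0,8.5],"yaw":0},{"hand":0,"slide":[0,0,13],"yaw":0},{"hand":0,"slide":[-0.5,-5.5,13],"yaw":0},{"hand":0,"slide":[-1,-11,13],"yaw":0},{"hand":0,"slide":[-1.9,-17,13],"yaw":0}]'; python3 -m inch '[{"hand":0,"slide":[0,-4.7,0],"yaw":0},{"hand":0,"slide":[0,-4.7,0],"yaw":0},{"hand":0,"slide":[0,-4.7,0],"yaw":0},{"hand":0,"slide":[0,-4.7,0],"yaw":0}]'; python3 w.py w8
```

```text
time_s: 22.75
tcp_pos: [0.4465, 0.1406, 0.2353]
ee_rot: [[0.002, -1.0, 0.001], [-1.0, -0.002, 0.0], [-0.0, -0.001, -1.0]]
wrist_force: [0.3, 0.0, 0.0]
gripper_width: 1.003
time_s: 23.25
tcp_pos: [0.4471, 0.0959, 0.2352]
ee_rot: [[0.002, -1.0, 0.0], [-1.0, -0.002, 0.0], [-0.0, -0.0, -1.0]]
wrist_force: [0.5, 0.5, 0.0]
gripper_width: 1.003
[0.4471 0.0959 0.2352] [[0.002, -1.0, 0.0], [-1.0, -0.002, 0.0], [-0.0, -0.0, -1.0]] [ 33.   9. -27.  -0. -54. -32.] 23.25
red [    0     0   113   208 12294] [[0.6379, 0.0303], [0.5984, 0.0292]]
blue [207 303  64  25 737] [[0.4729, 0.2527], [0.4676, 0.2055]]
black [ 234  161   51   52 1876] [[0.4505, 0.1097], [0.4498, 0.0922]]
black [    0   218   512   166 41380] [[0.4546, 0.2344], [0.453, 0.191]]
black [362 283  15  27 222] [[0.3343, 0.2301], [0.3576, 0.1876]]
```

View pics/w8.png

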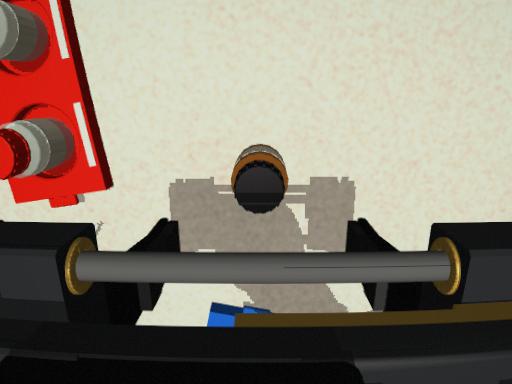

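Solvent cap at (259,187), body alone between the jaws, at about (0.449, 0.094).

```bash
python3 -m inch '[{"hand":0,"slide":[0.2,-0.2,-5],"yaw":0},{"hand":0,"slide":[0.2,-0.2,-9.5],"yaw":0},{"hand":0,"slide":[0.2,-0.2,-12],"yaw":0},{"hand":0,"slide":[0.2,-0.2,-13.4],"yaw":0},{"hand":0,"slide":[0.2,-0.2,-13.4],"yaw":0},{"hand":1,"slide":[0.2,-0.2,-13.4],"yaw":0},{"hand":1,"slide":[0.2,-0.2,-13.4],"yaw":0},{"hand":1,"slide":[0.2,-0.2,-13.4],"yaw":0},{"hand":1,"slide":[0.2,-0.2,-13.4],"yaw":0},{"hand":1,"slide":[0.2,-0.2,-13.4],"yaw":0}]'
```

```text
time_s: 24.55
tcp_pos: [0.449, 0.093, 0.1015]
ee_rot: [[0.001, -1.0, 0.001], [-1.0, -0.001, 0.0], [-0.0, -0.001, -1.0]]
wrist_force: [0.2, -0.2, 1.0]
gripper_width: 0.542
```

```bash
python3 -m inch '[{"hand":1,"slide":[0,0,5],"yaw":0},{"hand":1,"slide":[0,0,10],"yaw":0},{"hand":1,"slide":[0,0,14],"yaw":0},{"hand":1,"slide":[0.3,-5,14],"yaw":0},{"hand":1,"slide":[0.6,-11,14],"yaw":0},{"hand":1,"slide":[0.9,-17,14],"yaw":0},{"hand":1,"slide":[1.2,-23,14],"yaw":0},{"hand":1,"slide":[1.5,-29,14],"yaw":0},{"hand":1,"slide":[2,-35,14],"yaw":0},{"hand":1,"slide":[2.3,-40,14],"yaw":0}]'; python3 -m inch '[{"hand":1,"slide":[0.7,-4,0],"yaw":0},{"hand":1,"slide":[1.3,-8,0],"yaw":0},{"hand":1,"slide":[1.8,-11.1,0],"yaw":0},{"hand":1,"slide":[1.8,-11.1,0],"yaw":0},{"hand":1,"slide":[1.8,-11.1,0],"yaw":0},{"hand":1,"slide":[1.8,-11.1,0],"yaw":0}]';python3 w.py w9
```

```text
time_s: 25.8
tcp_pos: [0.4713, -0.3092, 0.2407]
ee_rot: [[-0.0, -1.0, -0.001], [-1.0, 0.0, 0.001], [-0.001, 0.001, -1.0]]
wrist_force: [1.4, 0.9, -0.7]
gripper_width: 0.545
time_s: 26.55
tcp_pos: [0.4897, -0.4171, 0.2413]
ee_rot: [[0.002, -1.0, -0.0], [-1.0, -0.002, 0.0], [-0.0, 0.0, -1.0]]
wrist_force: [0.4, 0.8, -0.5]
gripper_width: 0.543
[ 0.4897 -0.4171  0.2413] [[0.002, -1.0, -0.0], [-1.0, -0.002, 0.0], [-0.0, 0.0, -1.0]] [-26.  26.  -1.  -0. -63.  26.] 26.55
black [174 218  43  35 864] [[0.558, -0.3506], [0.5441, -0.3785]]
black [309 219  43  34 865] [[0.4215, -0.3501], [0.4354, -0.3781]]
black [  0 221  19  29 244] [[0.7608, -0.3476], [0.7058, -0.3762]]
black [    0   223   512   161 34277] [[0.4973, -0.2711], [0.4958, -0.3152]]
black [ 319  223  179   89 4745] [[0.3359, -0.3131], [0.3671, -0.3487]]
black [ 222  228   82   26 1485] [[0.4898, -0.3448], [0.4897, -0.3739]]
black [ 213  284  100   29 2733] [[0.4898, -0.2774], [0.4898, -0.3202]]
yel [ 204   95  120  133 9189] [[0.4888, -0.4265], [0.489, -0.439]]
```

View pics/w9.png

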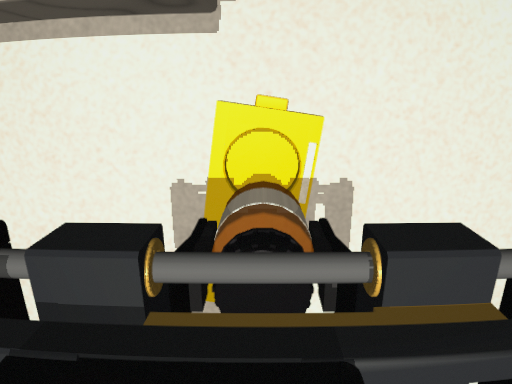

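```bash
python3 - <<'E'
from h import *
s=sense()
p=toz("wrist",[(225,164),(300,164),(262,129),(219,101),(323,116)],.018,s)[:,:2].round(4);print(p.tolist(),(p[0]+p[1])/2)
E
```

```text
[[0.5256, -0.4237], [0.4543, -0.4237], [0.4904, -0.4567], [0.5295, -0.4821], [0.4343, -0.4687]] [ 0.48995 -0.4237 ]
```

```bash
python3 -m inch '[{"hand":1,"slide":[0,-0.2,-4],"yaw":0},{"hand":1,"slide":[0,-0.2,-8],"yaw":0},{"hand":1,"slide":[0,-0.2,-11],"yaw":0},{"hand":1,"slide":[0,-0.2,-12.8],"yaw":0},{"hand":1,"slide":[0,-0.2,-13.3],"yaw":0},{"hand":1,"slide":[0,-0.2,-13.6],"yaw":0},{"hand":1,"slide":[0,-0.2,-13.6],"yaw":0},{"hand":1,"slide":[0,-0.2,-13.6],"yaw":0}]'
```

```text
time_s: 27.6
tcp_pos: [0.4902, -0.4203, 0.1063]
ee_rot: [[0.001, -1.0, 0.002], [-1.0, -0.001, -0.001], [0.001, -0.002, -1.0]]
wrist_force: [-0.6, 0.1, -1.2]
gripper_width: 0.543
```

```bash
python3 -m inch '[{"hand":1,"slide":[0,0,-0.1],"yaw":0},{"hand":0.1,"slide":[0,0,-0.1],"yaw":0},{"hand":0.1,"slide":[0,0,-0.1],"yaw":0},{"hand":0.1,"slide":[0,0,-0.1],"yaw":0},{"hand":0,"slide":[0,0,4],"yaw":0},{"hand":0,"slide":[0,0,8.5],"yaw":0},{"hand":0,"slide":[0,0,13],"yaw":0},{"hand":0,"slide":[-4,-3,16],"yaw":0},{"hand":0,"slide":[-8,-6,18],"yaw":0},{"hand":0,"slide":[-12,-9,18],"yaw":0}]'; python3 -m inch '[{"hand":0,"slide":[-4.5,-3,0],"yaw":0},{"hand":0,"slide":[-9,-6,0],"yaw":0},{"hand":0,"slide":[-14,-9,0],"yaw":0},{"hand":0,"slide":[-18,-9,0],"yaw":0},{"hand":0,"slide":[-18,-9,0],"yaw":0},{"hand":0,"slide":[-18,-9,0],"yaw":0},{"hand":0,"slide":[-18,-9,0],"yaw":0}]'
python3 - <<'E'
from h import *
im=capture("top")
h=cv2.cvtColor(im,cv2.COLOR_BGR2HSV);H,S,V=[h[...,i].astype(int) for i in range(3)]
cr=im[135:250,120:425];cv2.imwrite("pics/f1.png",np.clip(cv2.resize(cr,None,fx=2.6,fy=2.6,interpolation=2)*1.6,0,255).astype(np.uint8))
im=capture("scene")[150:260,90:430];cv2.imwrite("pics/f2.png",cv2.resize(im,None,fx=2.3,fy=2.3,interpolation=2))
E
```

```text
time_s: 28.85
tcp_pos: [0.3692, -0.5112, 0.2877]
ee_rot: [[0.002, -1.0, 0.003], [-1.0, -0.002, -0.003], [0.003, -0.003, -1.0]]
wrist_force: [0.6, -0.2, -0.1]
gripper_width: 0.999
time_s: 29.72
tcp_pos: [0.1909, -0.5999, 0.2852]
ee_rot: [[0.002, -1.0, 0.0], [-1.0, -0.002, -0.0], [0.0, -0.0, -1.0]]
wrist_force: [-0.2, 0.7, -0.3]
gripper_width: 0.999
```

View pics/f1.png

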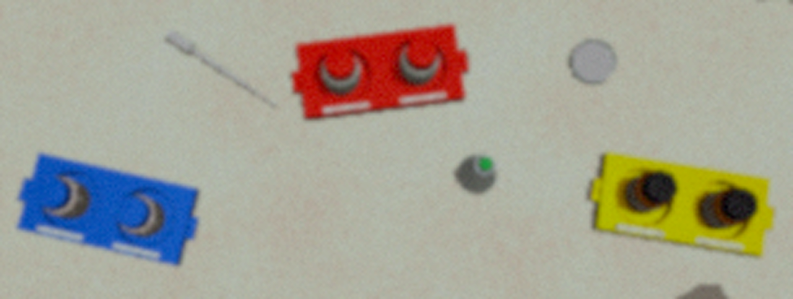

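View pics/f2.png

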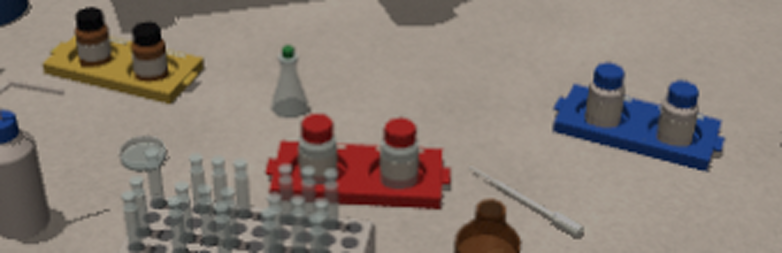

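All five bottles stand upright in their own racks, and the flask and kept amber bottle look unchanged. The arm is clear, so I'm handing in.

```bash
python3 -c "from station import *; print(finish_job())"
```

```text
the job is handed in; nothing more can be done
None
```

All five bottles are back in their racks: two acids in red, two alkalis in blue, and the solvent in yellow's free well. The job was handed in at about 30 s on the robot's clock. I gripped each bottle on its body, set it down to within about 1 mm of the calculated resting height, and only then released it.

- **Placement:** the final top and scene pictures show every bottle upright in its well. By the measured arm position at release, each bottle was within a few millimetres of its well's centre. I did not measure the finished positions to the millimetre, but no check disagreed with this.
- **Flask and kept amber bottle:** both look unmoved in the same pictures; I judged this by eye.
- **Arm:** it ended clear of everything, with the gripper empty and open.

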